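Hang the drain pail up to drip

TASK

Hang the steel drain pail, with the rinsed rice mould in it, up to drip: while the pail stays standing on the counter, lift its folded bail upright with a fingertip, without gripping the bail while it is folded. Then carry the pail by the bail and hook the bail over both prongs of the twin hook on the drip stand, so that the pail hangs still and free over the tray with the mould still inside. Let go, and leave the other things on the counter where they are.

Things in the scene. Friction and masses are not known exactly. Their poses are not given: they have to be found in the camera images.
- pail: Round steel drain pail with rows of holes, 132 mm across the rim, 104 at the foot, 88 high, wall 3 mm, about 0.4 kg with bail. Origin: centre of its underside, z up. The bail's pivot ears are at the rim, y = +-74 mm, 94 mm above the underside; the folded bail sticks out to the pail's own -x (the robot's side).
- bail (a joint): Swing bail: a U of 8 mm round rod, 156 mm wide, hinged about the pail's y axis at 94 mm height. 0 rad = folded on its stop towards the pail's -x, 0.3 rad above level; 1.27 = upright; far stop 2.54; starts at 0 to 0.2. The pivots rub (0.045 N m): it stays at any angle; about 1 N at the bar lifts it, which neither slides nor tips the pail.
- bail_mid (a point): Middle of the axis of the bail's straight 8 mm cross bar, 84 mm from the hinge line. The bar runs along this frame's y, straight for 58 mm either side. Folded, it is 119 to 134 mm above the counter, in front of or over the near rim, with free space below its outer side; upright it is 178 mm above the pail's underside.
- mould: White plastic triangular rice-ball mould, about 76 mm a side, 32 mm high, 50 g, lying loose on the floor of the pail. Origin at the centre of its underside.
- stand: Fixed steel drip stand; origin on the counter right below the hook's seat; its front (towards the robot) is -x. Drip tray 190 (x) by 160 (y) mm, 12 high, centred at x = +20 mm. A 16 mm post at x = +98 mm carries a cross bar at 251 mm height with two prongs of 7 mm rod reaching to -x. Nothing on it is higher than 273 mm.
- hook_seat (a point): Where the bail bar's axis lies when hung: midway between the prongs, 252.5 mm above the counter, axes as the stand. Prongs at y = +-36 mm; seat level from x = -14 to 14 mm, 6 mm higher at 35 mm; tips turn up at x = -27 mm to 20 mm above this point. From the front (-x) the bar, along y, goes over the tips, then down; 84 mm of free space inside the bail.
- bowl: Bystander: white ceramic bowl, 130 mm across, 60 mm high, at the back between the pail's and the stand's places. Origin at the centre of its underside.
- cruet: Bystander: green glass cruet with a black flip-top cap, 72 mm across, 159 mm high, on the right. Origin at the centre of its underside.
- spoon: Bystander: stainless spoon, 170 mm long, lying between the pail's and the stand's places. Origin at the middle of its underside.
- paddle: Bystander: wooden rice paddle, about 190 mm long, 8 mm thick, lying near the robot. Origin on its underside near the middle.
- teacup: Bystander: blue ceramic teacup, 72 mm across, 70 mm high, on the left. Origin at the centre of its underside.
- jar: Bystander: glass jar with a wooden lid, 64 mm across, 100 mm high, on the left. Origin at the centre of its underside.
- dish: Bystander: small white plate, 100 mm across, 22 mm high, on the right. Origin at the centre of its underside.

How it is judged:
On the way, in this order (a step that is already met when the one before it is completed fails the run):
1. the bail has been lifted upright (within 0.3 rad) while the pail still stands on the counter (value of joint bail between 0.97 and 1.57 rad and height (world z) of pail below 0.008 m and angle between pail's own z axis and vertical below 0.08 rad and height (world z) of bail_mid above 0.165 m), for 0.1 s.
2. the pail is lifted clear of the counter, roughly level (height (world z) of pail above 0.03 m and angle between pail's own z axis and vertical below 0.5 rad), for 0.1 s.
At the end, for the whole second after the job is handed in: The bail's bar rests in both prongs of the hook (middle within 30 mm sideways, in the seat behind the tips, 10 mm in height, 0.3 rad along it); the pail hangs from the stand off the counter, tilted under 0.35 rad, at rest (0.1 m/s), mould inside, robot clear (x of bail_mid in the frame of hook_seat between -0.024 and 0.03 m and y of bail_mid in the frame of hook_seat between -0.03 and 0.03 m and z of bail_mid in the frame of hook_seat between -0.008 and 0.01 m and angle between the y axis of bail_mid and the y axis of hook_seat, either way round below 0.3 rad and contact force between pail and stand above 1.5 N and height (world z) of pail above 0.04 m and angle between pail's own z axis and vertical below 0.35 rad and linear speed of pail below 0.1 m/s and horizontal distance between mould and pail below 0.05 m and z of mould in the frame of pail between -0.01 and 0.06 m); the robot touches nothing.
It fails at once if the folded bail (below 0.7 rad) is gripped or forced with more than 15 N instead of being lifted with a fingertip (contact force between the fingers and pail above 15 N and value of joint bail below 0.7 rad and height (world z) of pail below 0.02 m).
It fails at once if a bystander is moved by more than 30 mm (distance of any of bowl, cruet, spoon, paddle, teacup, jar, dish from where it was at the start of the episode above 0.03 m).
It also fails if it takes over 70 s, if anything falls off the work surface, if the arm or the gripper's body presses on something with over 40 N, if the wrist force passes 120 N, or if a joint passes its speed limit or range.

ROBOT

A 7-joint arm with a two-finger parallel gripper is mounted at the origin on the work surface. World frame = base frame: x ahead of the robot, y to its left, z up, the work surface at z = 0. Lengths are in m, angles in rad, forces in N, time in s.
With the tool pointing down it reaches from about 0.425 to 0.975 m from the base axis. Payload 16.7 kg.
Tool frame: the origin (TCP) lies at the very end of the fingers, on their centre line; the grasp point (between the pads) lies 19 mm behind it (r.grip_point_offset is the distance from the TCP to the grasp point, in m); z points along the fingers, y is the line along which they close (so a half turn about z gives the same grasp; the last joint's range is limited). The gripper opens to 85 mm and grips with 20 to 120 N. Pads are 22 mm wide; open, the fingers measure 114 mm over their backs; the gripper's body (76 mm by 85 mm) begins 54 mm behind the grasp point. The pads swing forward as they close: fully open they stand 13 mm farther back than shut.
Start: joints at [1.03, 0.426, 0.074, 1.606, -0.034, 1.111, -0.067], TCP at [0.258, -0.624, 0.195] pointing down, gripper open.
Joint ranges: [-2.85, 2.85], [-0.5, 2.14], [-1.23, 1.37], [0.21, 2.46], [-1.02, 4.16], [0.16, 2.05], [-2.73, 2.73]. Speed limits (rad/s): [1.89, 1.89, 2.39, 2.39, 3.01, 3.01, 3.01].

INTERFACE

Orientations are given as a rotation vector (axis times angle).
In Python, from bench import r, eyes, close_job gives the robot as it stands.
- The arm moves only by the tool jog_arm, never from a script. Its argument "commands" is one flat list of numbers, 5 for each row, row after row: the shift along the world's x, y, z as a fraction of full scale, then the turn about the world's z as a fraction of full scale, then the opening, from -1 (shut) to 1 (fully open). A call has 1 to 12 rows; each row shifts and turns the commanded pose from where the row before left it; what a row does not reach is not made up. Full scale, the value 1, is 50 mm for a shift and 0.08 rad for a turn. A row lasts 1/10 s, in which the tool goes at most 50 mm and 8.59 degrees, less where a joint would pass 70% of its speed; a pose out of reach is approached as far as the arm can. A call with a number of a shift or a turn outside -1 to 1 is refused whole. A call with a gripper value outside its range is refused whole. The fingers move at their own pace and stop on an object; "squeeze" is the grip in N (left out, the last holds). Time passes only in rows, so rows that do not move let the fingers close. It gives the time, the measured TCP pose, the force, the opening and the grip force at its end, in the units of the state.
- r.get_state(): the state, without advancing time (a new reading comes with each control period).
- eyes.capture(name): name is "scene" or "top" or "wrist"; returns (picture, depth): 400x640x3 uint8, blue, green, red; 400x640 float32, m along the optical axis (not along the pixel's ray), 0 where there is no reading.
- eyes.camera_model(name): a dict with "camera_matrix" (3x3 intrinsics, pixels), "eye" and "rotation" of the camera in the world; the wrist camera has in their place "tool_from_camera" (4x4, takes a point from camera to tool coordinates, whose origin is the TCP and whose axes are the flange's). Camera axes: x right, y down, z forward; pixel columns grow to the right and rows downward; lengths in m; the calibration is good to about 2 mm. The wrist camera is an equidistant fisheye: a pixel r from the principal point sees the ray r / f radians off the axis. A picture is of the moment at which its call begins: read the wrist's pose just before it. camera_model takes no time and is no camera call.
- close_job(): hands the job in; it is judged then, once.
The state is a dict: "t": time; "joints": joint angles; "qd": joint speeds; "joint_torque": joint torques, N m; "ee_pos": TCP position; "ee_rot": TCP orientation; "contact_force": force on the tool from outside, world axes, zero at the start; "moment": the same for the moment, N m; "finger_gap": finger opening in m; "gripper_force": force on a finger pad.
Only numpy, scipy, OpenCV 4.12 (cv2) and the standard library are available. Lean on these libraries where they do the work, as an engineer would, in place of code of your own. Each camera call takes 0.05 s, during which the arm holds its last target. There are 200 camera calls.

## Working session

There is one attempt and no reset: what is moved stays moved. The work goes in short steps, Python scripts to look and compute and a tool call to move; the robot and the scene stay as the last step left them, time stands still between calls to the robot, and variables do not carry over. Pictures are saved under pics/ and viewed, at most 13 in all, crops included, and the job is handed in when it is done.

Besides the shell and the picture viewer there is one more tool, called after "Request:" by a JSON object that holds its "name" and its "arguments", one argument or row to a line. jog_arm: Moves the arm, as the interface text tells. Shift numbers are shares of 50 mm and turn numbers shares of 0.08 rad, none past 1 either way. Its arguments: {"type":"object","properties":{"commands":{"type":"array"},"squeeze":{"type":"number"}},"required":["commands"]}

```bash
mkdir -p pics
cat > h.py <<'E'
import numpy as np,cv2
from bench import r,eyes,close_job
from scipy.spatial.transform import Rotation as R
def cap(n,f):
    im,d=eyes.capture(n); cv2.imwrite('pics/'+f+'.png',im); np.save('pics/'+f+'.npy',d); return im,d
def pts(n,d):
    m=eyes.camera_model(n);K=np.array(m['camera_matrix']);v,u=np.mgrid[:400,:640]
    c=np.stack([(u-K[0,2])/K[0,0]*d,(v-K[1,2])/K[1,1]*d,d],-1)
    return c@np.array(m['rotation']).T+np.array(m['eye'])
E
python3 - <<'E'
from h import *
for n in('scene','top'):
    im,d=cap(n,n+'0'); m=eyes.camera_model(n); print(n,m['eye'],m['rotation'])
print(r.get_state())
E
```

```text
scene [1.33784479 0.75646292 1.12653769] [-1.04646226 -2.39567852  1.09269423]
top [0.39503289 0.00142093 1.36042907] [-2.15953176  2.14865745 -0.16796431]
{'t': 0.1, 'joints': array([ 1.02951594,  0.42665166,  0.073889  ,  1.60652538, -0.03409736,
        1.11079106, -0.06708299]), 'qd': array([-1.38904455e-04, -1.01223621e-03, -7.00102693e-05, -1.06798919e-04,
        4.15073356e-04, -8.89686027e-04,  8.17691774e-04]), 'joint_torque': array([ 1.03792234e-02, -9.51521087e+01,  3.77284169e+00, -4.64400637e+01,
        1.98242365e-02,  6.47006047e-03, -3.34419246e-05]), 'ee_pos': array([ 0.25753969, -0.62351049,  0.19400137]), 'ee_rot': array([-3.08047175e+00, -6.11199934e-01,  4.84182244e-04]), 'contact_force': array([ 0.52521514, -0.99945966,  0.26666749]), 'moment': array([-0.01768152,  0.06842709,  0.02842196]), 'gripper_force': 0.0, 'finger_gap': 0.08522950751551374}
```

View pics/top0.png

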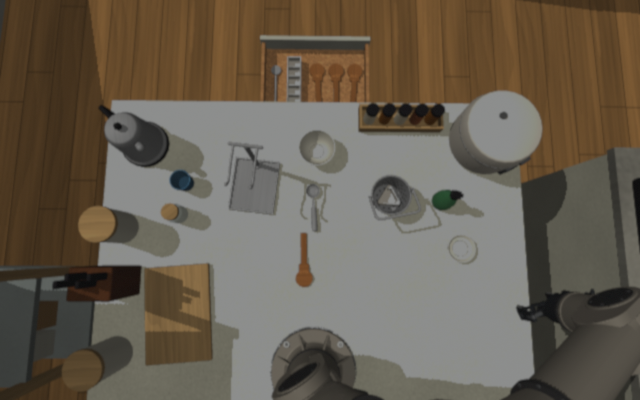

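View pics/scene0.png

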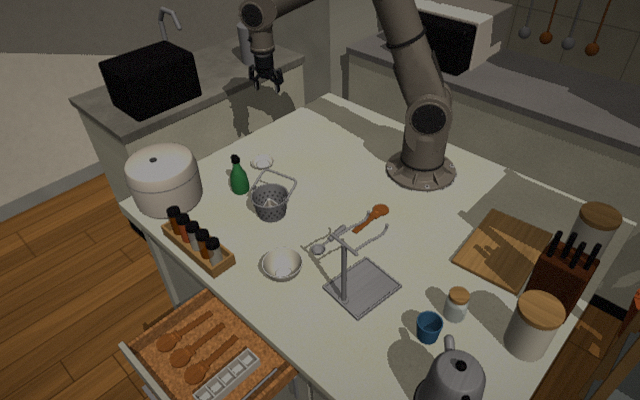

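The top view shows the pail at about (390,195), the stand at (250,180), the bowl at (317,148), the spoon at (314,205), and the cruet at (445,200). I'll enlarge the pail and stand in both views.

```bash
cat >> h.py <<'E'
def pts(n,d):
    m=eyes.camera_model(n);K=np.array(m['camera_matrix']);v,u=np.mgrid[:400,:640]
    c=np.stack([(u-K[0,2])/K[0,0]*d,(v-K[1,2])/K[1,1]*d,d],-1)
    return c@R.from_rotvec(m['rotation']).as_matrix().T+np.array(m['eye'])
def ray(n,u,v,z):
    m=eyes.camera_model(n);K=np.array(m['camera_matrix'])
    w=R.from_rotvec(m['rotation']).as_matrix()@np.array([(u-K[0,2])/K[0,0],(v-K[1,2])/K[1,1],1]);e=np.array(m['eye'])
    return e+w*(z-e[2])/w[2]
E
python3 - <<'E'
from h import *
t=cv2.imread('pics/top0.png');s=cv2.imread('pics/scene0.png')
f=lambda a,x,y:cv2.convertScaleAbs(cv2.resize(a[y:y+75,x:x+100],(400,300),interpolation=2),alpha=1.6)
cv2.imwrite('pics/crop.png',np.vstack([np.hstack([f(t,350,165),f(t,210,135)]),np.hstack([f(s,225,155),f(s,300,205)])]))
for n in('top','scene'):
    d=np.load(f'pics/{n}0.npy');P=pts(n,d);np.save(f'pics/P{n}.npy',P)
    h=P[(d>0)&(P[...,2]>.015)&(P[...,0]>.35)&(P[...,0]<.85)&(abs(P[...,1])<.5)]
    for lo,hi in((.085,.1),(.105,.14),(.24,.28)):
        for a,b in((-.4,-.12),(.05,.4)):
            q=h[(h[:,2]>lo)&(h[:,2]<hi)&(h[:,1]>a)&(h[:,1]<b)]
            if len(q):print(n,lo,a,len(q),q.min(0).round(3),q.max(0).round(3),np.median(q,0).round(3))
E
```

```text
top 0.085 -0.4 238 [ 0.524 -0.335  0.085] [ 0.66  -0.181  0.1  ] [ 0.598 -0.264  0.089]
top 0.085 0.05 1 [0.705 0.207 0.09 ] [0.705 0.207 0.09 ] [0.705 0.207 0.09 ]
top 0.105 -0.4 193 [ 0.503 -0.345  0.105] [ 0.593 -0.188  0.14 ] [ 0.526 -0.271  0.131]
top 0.105 0.05 13 [0.704 0.199 0.106] [0.714 0.213 0.135] [0.706 0.202 0.12 ]
top 0.24 0.05 324 [0.581 0.154 0.24 ] [0.72  0.259 0.274] [0.683 0.205 0.254]
scene 0.085 -0.4 190 [ 0.522 -0.334  0.085] [ 0.662 -0.178  0.1  ] [ 0.596 -0.266  0.089]
scene 0.085 0.05 16 [0.708 0.203 0.086] [0.718 0.214 0.1  ] [0.716 0.211 0.093]
scene 0.105 -0.4 150 [ 0.499 -0.346  0.105] [ 0.604 -0.184  0.139] [ 0.527 -0.271  0.129]
scene 0.105 0.05 42 [0.703 0.202 0.105] [0.718 0.216 0.14 ] [0.715 0.21  0.122]
scene 0.24 0.05 367 [0.576 0.156 0.24 ] [0.721 0.261 0.277] [0.683 0.211 0.255]
```

View pics/crop.png

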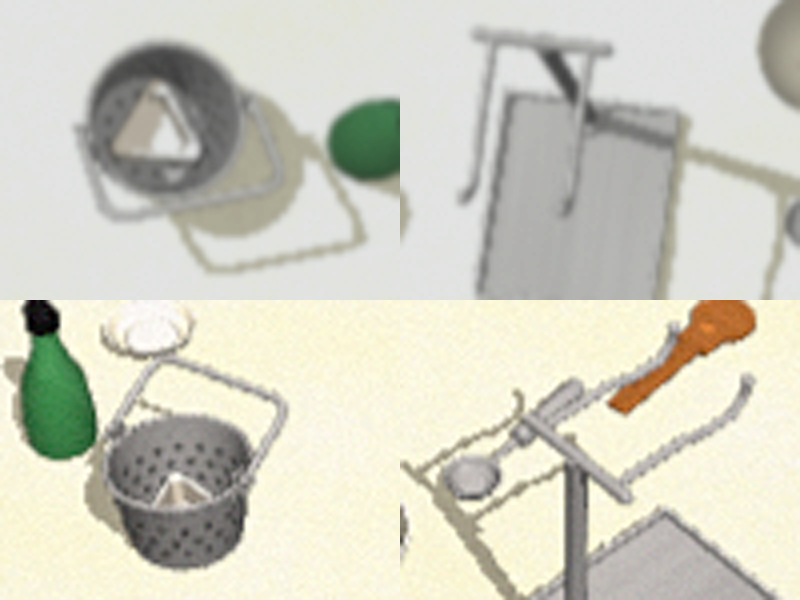

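Upper left: the folded bail's bar runs from (108,218) to (275,185) in the crop, slightly turned, with the mould inside the pail. Upper right: the prong tips are at (465,198) and (565,210). Next I'll fit the poses from the depth data.

Run:
```python
from h import *
for n in('top','scene'):
    P=np.load(f'pics/P{n}.npy').reshape(-1,3)
    b=lambda x0,x1,y0,y1,z0,z1:P[(P[:,0]>x0)&(P[:,0]<x1)&(P[:,1]>y0)&(P[:,1]<y1)&(P[:,2]>z0)&(P[:,2]<z1)]
    # rim circle
    q=b(.5,.7,-.36,-.17,.083,.093); A=np.c_[q[:,:2],np.ones(len(q))]
    s=np.linalg.lstsq(A,(q[:,:2]**2).sum(1),rcond=None)[0];c=s[:2]/2;print(n,'rim',c,np.sqrt(s[2]+c@c),len(q))
    q=b(.48,.62,-.36,-.17,.112,.16)
    l=cv2.fitLine(q[:,:2].astype(np.float32),cv2.DIST_HUBER,0,.001,.001).ravel()
    e=(q[:,:2]-l[2:])@np.array([-l[1],l[0]]);q=q[abs(e)<.006];t=(q[:,:2]-l[2:])@l[:2]
    print('bar ang',np.degrees(np.arctan2(l[1],l[0])),'mid',l[2:]+l[:2]*(t.min()+t.max())/2,np.ptp(t),'ztop',np.percentile(q[:,2],[5,50,90]),len(q))
    q=b(.55,.78,.1,.3,.235,.285)
    k=q[:,0]<.695;
    for nm,m in(('L',k&(q[:,1]>.212)),('R',k&(q[:,1]<.205))):
        w=q[m];o=np.argsort(w[:,0]);w=w[o]
        p=np.polyfit(w[:,0],w[:,1],1);print(nm,'slope deg',np.degrees(np.arctan(p[0])),'y@.62',np.polyval(p,.62),'xmin',w[0].round(3),w[3].round(3),len(w))
        for x in np.arange(.575,.7,.01):
            z=w[abs(w[:,0]-x)<.005]
            if len(z):print('  ',x.round(3),z[:,1].mean().round(4),z[:,2].mean().round(4),z[:,2].max().round(4))
    w=q[q[:,0]>.695];l=cv2.fitLine(w[:,:2].astype(np.float32),cv2.DIST_HUBER,0,.001,.001).ravel();t=(w[:,:2]-l[2:])@l[:2]
    print('cross',np.degrees(np.arctan2(l[1],l[0])),l[2:]+l[:2]*(t.min()+t.max())/2,np.ptp(t),np.median(w[:,2]))
    q=b(.48,.8,.05,.33,.009,.016); print('tray',cv2.minAreaRect(q[:,:2].astype(np.float32)))
```

```text
top rim [ 0.59155343 -0.25756989] 0.0655738807506284 237
bar ang -78.96318 mid [ 0.52278032 -0.27126137] 0.14860424456920474 ztop [0.12795036 0.13276062 0.13727061] 77
L slope deg -6.395186114918692 y@.62 0.25174433040562216 xmin [0.588 0.257 0.266] [0.59  0.253 0.269] 89
   0.585 0.2559 0.2693 0.2718
   0.595 0.254 0.2644 0.2723
   0.605 0.2529 0.2505 0.2526
   0.615 0.2527 0.2476 0.2516
   0.625 0.2511 0.2483 0.2518
   0.635 0.2504 0.2484 0.2522
   0.645 0.2488 0.2511 0.2534
   0.655 0.2482 0.2526 0.2565
   0.665 0.2469 0.254 0.2564
   0.675 0.2449 0.2537 0.2556
   0.685 0.2448 0.2533 0.2545
   0.695 0.2435 0.2542 0.2559
R slope deg -6.4932090458117 y@.62 0.17945592149536496 xmin [0.581 0.183 0.274] [0.584 0.186 0.273] 93
   0.585 0.1829 0.2678 0.2735
   0.595 0.1821 0.2515 0.2533
   0.605 0.1815 0.2469 0.2507
   0.615 0.1803 0.2467 0.2498
   0.625 0.1792 0.248 0.2517
   0.635 0.178 0.2513 0.2537
   0.645 0.1765 0.2529 0.2564
   0.655 0.1758 0.2531 0.2564
   0.665 0.1743 0.254 0.2567
   0.675 0.1729 0.2552 0.2581
   0.685 0.1721 0.2524 0.2545
   0.695 0.1699 0.2557 0.2576
cross 84.
[... 788 characters left out ...]
5 0.2462 0.2549 0.2577
R slope deg -5.798287696929426 y@.62 0.1814394128299689 xmin [0.576 0.184 0.27 ] [0.582 0.188 0.273] 104
   0.575 0.1836 0.2701 0.2701
   0.585 0.1852 0.2639 0.2754
   0.595 0.1838 0.25 0.2555
   0.605 0.1828 0.2477 0.2505
   0.615 0.1818 0.2484 0.2511
   0.625 0.1811 0.25 0.2528
   0.635 0.1798 0.2513 0.254
   0.645 0.1789 0.2552 0.2572
   0.655 0.1786 0.2558 0.2589
   0.665 0.1765 0.254 0.2581
   0.675 0.1751 0.2547 0.2567
   0.685 0.1757 0.2567 0.2598
   0.695 0.1736 0.2548 0.2564
cross 84.17783 [0.71167642 0.20701684] 0.10318262420648744 0.25480244827347964
tray ((0.628791868686676, 0.21593686938285828), (0.16296397149562836, 0.2009110152721405), 83.62530517578125)
```

Everything agrees with the given sizes. The pail is at (0.591, -0.257) with yaw about 0.188 rad, and the bar axis is at about z = 0.131. The hook seat is at (0.613, 0.217) with yaw about -0.11 rad. I'm moving in front of the bail with the fingers shut and turned so they close along the pail's x.

Request:
{"name": "jog_arm", "arguments": {
  "commands": [0.3,0.6,0.05,1,-1,0.3,0.6,0.05,1,-1,0.3,0.6,0.05,1,-1,0.3,0.6,0.05,1,-1,0.3,0.6,0.05,1,-1,0.3,0.6,0.05,1,-1,0.3,0.6,0.05,1,-1,0.4,0.6,0.05,1,-1,0.4,0.6,0.05,1,-1,0.4,0.5,0.05,1,-1,0.4,0.5,0,1,-1,0.3,0.46,0,1,-1]
}}

```text
t: 1.3
ee_pos: [0.4589, -0.2788, 0.2197]
ee_rot: [-2.445, -1.972, -0.0]
contact_force: [1.1, -1.0, -0.5]
finger_gap: 0.0001
gripper_force: 0.0
```

Request:
{"name": "jog_arm", "arguments": {
  "commands": [0,0,0,1,-1,0,0,0,1,-1,0,0,0,1,-1,0,0,0,1,-1,0,0,0,1,-1,0,0,0,0.1,-1]
}}

```text
t: 1.9
ee_pos: [0.4577, -0.2804, 0.2194]
ee_rot: [-1.998, -2.424, 0.0]
contact_force: [-1.1, -0.0, 0.8]
finger_gap: -0.0002
gripper_force: 0.0
```

Request:
{"name": "jog_arm", "arguments": {
  "commands": [0,0,-0.6,0,-1,0,0,-0.6,0,-1,0,0,-0.6,0,-1,0,0,-0.5,0,-1,0.2,0.04,0,0,-1,0,0,0,0,-1,0,0,0,0,-1]
}}

```text
t: 2.6
ee_pos: [0.469, -0.2788, 0.106]
ee_rot: [2.001, 2.42, 0.001]
contact_force: [-1.1, -0.0, -0.4]
finger_gap: 0.0002
gripper_force: 0.0
```

Run:
```python
from h import *
s,_=cap('scene','s1');w,_=cap('wrist','w1')
f=cv2.resize(s[125:245,220:340],(480,480),interpolation=2)
cv2.imwrite('pics/v1.png',cv2.convertScaleAbs(np.hstack([f,cv2.resize(w[40:360,210:423],(320,480))]),alpha=1.5))
```

```text
(no output)
```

View pics/v1.png

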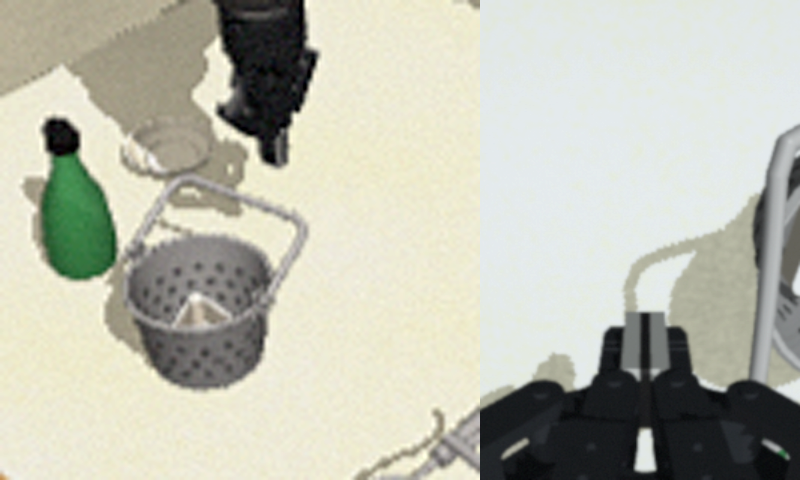

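The shut fingers are in front of the bail's middle, with the bar a little to the right of the pads in the wrist view (right of 755). Approaching gently.

Request:
{"name": "jog_arm", "arguments": {
  "commands": [0.157,0.03,0,0,-1,0.157,0.03,0,0,-1,0.157,0.03,0,0,-1,0.1,0.02,0,0,-1,0,0,0,0,-1]
}}

```text
t: 3.2
ee_pos: [0.4972, -0.2728, 0.1045]
ee_rot: [-2.001, -2.422, -0.001]
contact_force: [-0.3, -0.9, -0.4]
finger_gap: -0.0
gripper_force: 0.0
```

Request:
{"name": "jog_arm", "arguments": {
  "commands": [0.06,0.011,0,0,-1,0.067,0.013,0.1,0,-1,0.067,0.013,0.1,0,-1,0.082,0.016,0.095,0,-1,0.082,0.016,0.095,0,-1,0.094,0.018,0.08,0,-1,0.094,0.018,0.08,0,-1,0,0,0,0,-1]
}}

```text
t: 4.0
ee_pos: [0.5246, -0.2679, 0.1327]
ee_rot: [2.001, 2.421, 0.001]
contact_force: [-0.5, 0.2, 0.0]
finger_gap: -0.0003
gripper_force: 0.0
```

Run:
```python
from h import *
s,_=cap('scene','s2');w,_=cap('wrist','w2')
f=cv2.resize(s[125:245,220:340],(480,480),interpolation=2)
cv2.imwrite('pics/v2.png',cv2.convertScaleAbs(np.hstack([f,cv2.resize(w[40:360,210:423],(320,480))]),alpha=1.5))
```

```text
(no output)
```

View pics/v2.png

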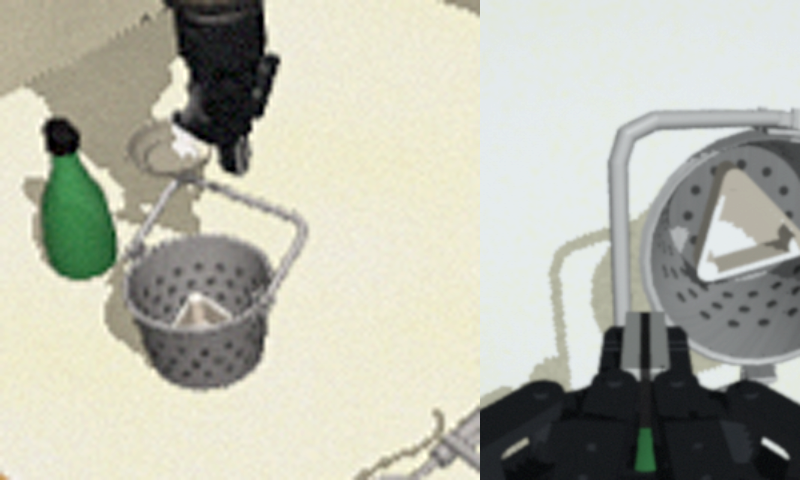

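The wrist view shows the tips just above the bar (x≈640, y≈320), and the bail hasn't moved. The tips are thinner than I assumed, so they rose past the bar without touching it. I'll re-measure the bar, back off, go lower and push again.

Run:
```python
from h import *
c=np.array([.591,-.257]);ex=np.array([.982,.187]);ey=np.array([-.187,.982])
for f,n in(('scene0','scene'),('top0','top'),('s2','scene')):
    P=pts(n,np.load(f'pics/{f}.npy')).reshape(-1,3);q=P[:,:2]-c
    a,b=q@ex,q@ey
    m=(a>-.09)&(a<-.05)&(abs(b)<.058)&(abs(b)>.025)&(P[:,2]>.108)&(P[:,2]<.15)
    print(f,m.sum(),a[m].mean(),np.percentile(a[m],[5,95]),b[m].min(),b[m].max(),np.percentile(P[m,2],[10,50,90,97]), np.polyfit(b[m],a[m],1))
```

```text
scene0 34 -0.07533171702619479 [-0.08171139 -0.07085571] -0.057918433471763044 0.056645553204459416 [0.1291259  0.13396731 0.13866546 0.14038745] [-0.03436759 -0.07533525]
top0 50 -0.07511165368070617 [-0.07865393 -0.07167128] -0.05586299418326909 0.057585410441002155 [0.12920256 0.13432558 0.13725765 0.13891482] [-0.01019049 -0.07508502]
s2 33 -0.07514592294836943 [-0.07981901 -0.0710103 ] -0.05738812924411636 0.055983713541928534 [0.13029969 0.13397952 0.1379049  0.1400382 ] [-0.02841598 -0.07511865]
```

Request:
{"name": "jog_arm", "arguments": {
  "commands": [0,0,0.2,0,-1,-0.4,-0.075,0,0,-1,-0.4,-0.075,0,0,-1,0,0,-0.4,0,-1,0,0,-0.35,0,-1,0,0,0,0,-1]
}}

```text
t: 4.7
ee_pos: [0.4822, -0.2753, 0.1034]
ee_rot: [-2.001, -2.419, 0.001]
contact_force: [0.1, 0.1, -0.1]
finger_gap: -0.0001
gripper_force: 0.0
```

Request:
{"name": "jog_arm", "arguments": {
  "commands": [0.164,0.031,0,0,-1,0.164,0.031,0,0,-1,0.164,0.031,0,0,-1,0.08,0.015,0.08,0,-1,0.08,0.015,0.11,0,-1,0.082,0.016,0.095,0,-1,0.082,0.016,0.095,0,-1,0.094,0.018,0.08,0,-1,0.094,0.018,0.08,0,-1,0,0,0,0,-1]
}}

```text
t: 5.7
ee_pos: [0.5347, -0.2658, 0.1322]
ee_rot: [2.001, 2.421, 0.001]
contact_force: [-0.7, 0.3, 0.6]
finger_gap: 0.0002
gripper_force: 0.0
```

```bash
cat >> h.py <<'E'
def bail(f):
    _,d=cap('scene',f);P=pts('scene',d).reshape(-1,3)
    c=np.array([.591,-.257]);ex=np.array([.982,.187]);ey=np.array([-.187,.982]);q=P[:,:2]-c;a,b=q@ex,q@ey
    for s in(-1,1):
        m=(abs(a)<.1)&(s*b<.058)&(s*b>.025)&(P[:,2]>.108)&(P[:,2]<.19)
        print(s,m.sum(),np.median(a[m]),np.percentile(P[m,2],[10,50,90]))
    m=(abs(a)<.075)&(abs(b)<.075)&(P[:,2]>.083)&(P[:,2]<.093);A=np.c_[P[m,:2],np.ones(m.sum())]
    s=np.linalg.lstsq(A,(P[m,:2]**2).sum(1),rcond=None)[0];print('rim',s[:2]/2,P[m,2].mean())
E
python3 -c "
from h import *
bail('s3')"
```

```text
-1 18 -0.07589135907364031 [0.12830222 0.13423109 0.1366535 ]
1 18 -0.07566094706098822 [0.13120327 0.13351094 0.1383366 ]
rim [ 0.59073967 -0.25714868] 0.0879854438064143
```

Run:
```python
from h import *
s=cv2.imread('pics/s3.png');w,_=cap('wrist','w3');t,_=cap('top','t3')
f=cv2.resize(s[125:245,220:340],(480,480),interpolation=2)
g=cv2.resize(t[165:240,350:430],(320,300),interpolation=2)
cv2.imwrite('pics/v3.png',cv2.convertScaleAbs(np.hstack([f,np.vstack([g,cv2.resize(w[150:350,210:430],(320,180))])]),alpha=1.5))
st=r.get_state();m=eyes.camera_model('wrist');print(np.array(m['tool_from_camera']).round(3),m['camera_matrix'])
P=pts('scene',np.load('pics/s3.npy'));
for v in range(150,178,2):
    for u in range(268,290,3):
        p=P[v,u]
        if .05<p[2]<.2:print(u,v,p.round(3),end=' ')
print()
```

```text
[[ 0.001 -0.945 -0.326  0.084]
 [ 1.     0.001 -0.    -0.   ]
 [ 0.    -0.326  0.945 -0.18 ]
 [ 0.     0.     0.     1.   ]] [[309.70691629   0.         319.53696849]
 [  0.         309.70691629 200.16816619]
 [  0.           0.           1.        ]]
277 164 [ 0.541 -0.253  0.2  ] 280 164 [ 0.521 -0.261  0.185] 274 166 [ 0.55  -0.259  0.193] 277 166 [ 0.541 -0.254  0.191] 280 166 [ 0.523 -0.26   0.177] 268 168 [ 0.524 -0.331  0.134] 274 168 [ 0.548 -0.264  0.18 ] 277 168 [ 0.541 -0.255  0.181] 280 168 [ 0.526 -0.257  0.172] 268 170 [ 0.529 -0.326  0.13 ] 271 170 [ 0.526 -0.311  0.136] 277 170 [ 0.54  -0.258  0.17 ] 274 172 [ 0.521 -0.302  0.129] 277 172 [ 0.52  -0.285  0.137] 280 174 [ 0.517 -0.273  0.132] 283 174 [ 0.51  -0.264  0.132] 286 176 [ 0.51  -0.248  0.131] 289 176 [ 0.507 -0.235  0.136]
```

View pics/v3.png

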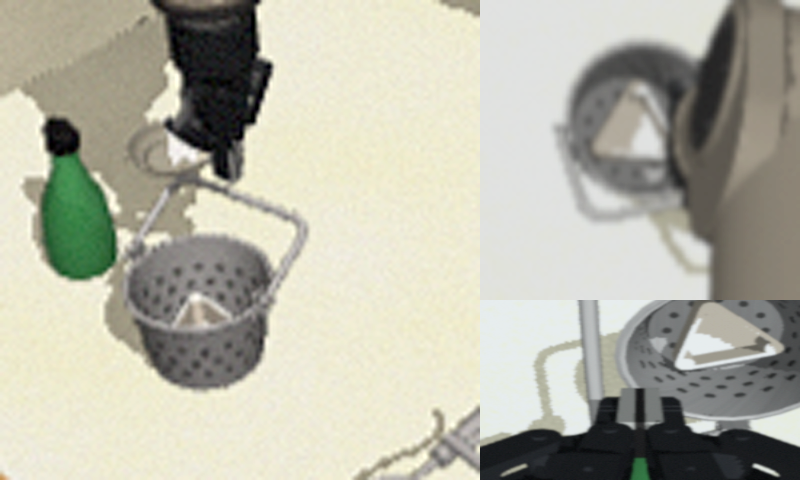

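The finger is still above the bar: its visible end in the scene view (about (277,170)) reads z≈0.168 where the state says 0.132. I'll check this by projecting the reported TCP into the pictures.

Run:
```python
from h import *
def proj(n,p):
    m=eyes.camera_model(n);K=np.array(m['camera_matrix'])
    c=K@(R.from_rotvec(m['rotation']).as_matrix().T@(np.array(p)-m['eye']));return c[:2]/c[2],c[2]
for f,p in(('scene0',[.2575,-.6235,.194]),('s1',[.469,-.2788,.106]),('s2',[.5246,-.2679,.1327]),('s3',[.5347,-.2658,.1322])):
    (u,v),z=proj('scene',p);print(f,u,v,z)
    P=pts('scene',np.load(f'pics/{f}.npy')).reshape(-1,3)
    m=(np.linalg.norm(P[:,:2]-p[:2],axis=1)<.04)&(P[:,2]>.09)&(P[:,2]<.35)
    q=P[m];print('  n',len(q),'xyz by z:')
    for lo in np.arange(.1,.3,.01):
        k=q[(q[:,2]>=lo)&(q[:,2]<lo+.01)]
        if len(k):print('   ',lo.round(2),len(k),k.mean(0).round(3),k.min(0).round(3)[:2],k.max(0).round(3)[:2])
```

```text
scene0 268.2398729014717 101.42012675248412 1.919443787787034
  n 182 xyz by z:
    0.29 4 [ 0.261 -0.623  0.297] [ 0.252 -0.662] [ 0.277 -0.585]
s1 288.97996819608153 173.05261513097497 1.683793114963852
  n 534 xyz by z:
    0.14 4 [ 0.472 -0.274  0.146] [ 0.462 -0.281] [ 0.478 -0.27 ]
    0.15 17 [ 0.475 -0.271  0.156] [ 0.46  -0.281] [ 0.485 -0.265]
    0.16 15 [ 0.474 -0.275  0.166] [ 0.46  -0.286] [ 0.483 -0.266]
    0.17 16 [ 0.473 -0.27   0.174] [ 0.458 -0.278] [ 0.484 -0.262]
    0.18 16 [ 0.472 -0.27   0.187] [ 0.453 -0.289] [ 0.498 -0.264]
    0.19 35 [ 0.472 -0.271  0.196] [ 0.436 -0.289] [ 0.503 -0.26 ]
    0.2 19 [ 0.466 -0.268  0.205] [ 0.431 -0.285] [ 0.502 -0.259]
    0.21 33 [ 0.465 -0.269  0.214] [ 0.431 -0.288] [ 0.488 -0.258]
    0.22 30 [ 0.475 -0.266  0.225] [ 0.43  -0.277] [ 0.507 -0.258]
    0.23 23 [ 0.474 -0.263  0.236] [ 0.43 -0.28] [ 0.503 -0.257]
    0.24 38 [ 0.475 -0.264  0.245] [ 0.433 -0.275] [ 0.507 -0.256]
    0.25 27 [ 0.487 -0.266  0.254] [ 0.456 -0.276] [ 0.509 -0.254]
    0.26 16 [ 0.5   -0.268  0.264] [ 0.485 -0.278] [ 0.506 -0.258]
    0.27 3
[... 1713 characters left out ...]
[ 0.523 -0.271] [ 0.55  -0.251]
    0.2 14 [ 0.537 -0.256  0.205] [ 0.521 -0.261] [ 0.549 -0.253]
    0.21 17 [ 0.535 -0.256  0.215] [ 0.504 -0.265] [ 0.561 -0.249]
    0.22 47 [ 0.538 -0.257  0.225] [ 0.496 -0.274] [ 0.57  -0.244]
    0.23 33 [ 0.536 -0.257  0.236] [ 0.495 -0.277] [ 0.567 -0.244]
    0.24 27 [ 0.529 -0.254  0.245] [ 0.495 -0.271] [ 0.555 -0.244]
    0.25 29 [ 0.539 -0.251  0.255] [ 0.512 -0.261] [ 0.564 -0.242]
    0.26 30 [ 0.541 -0.251  0.266] [ 0.501 -0.263] [ 0.572 -0.244]
    0.27 46 [ 0.543 -0.251  0.275] [ 0.502 -0.263] [ 0.574 -0.241]
    0.28 21 [ 0.562 -0.253  0.285] [ 0.545 -0.264] [ 0.571 -0.247]
    0.29 22 [ 0.564 -0.252  0.296] [ 0.536 -0.269] [ 0.574 -0.23 ]
```

The real finger end sits about 38 mm higher than the reported z, and this holds in all three pictures (0.146 against 0.106, 0.17 against 0.132). xy agrees. I'll correct for it: true tip z = reported z + 0.038. Backing off and going lower.

Request:
{"name": "jog_arm", "arguments": {
  "commands": [-0.5,-0.095,0,0,-1,-0.58,-0.11,0,0,-1,0,0,-0.5,0,-1,0,0,-0.5,0,-1,0,0,-0.3,0,-1,0,0,0,0,-1]
}}

```text
t: 6.45
ee_pos: [0.4785, -0.2757, 0.0647]
ee_rot: [-2.0, -2.418, 0.001]
contact_force: [0.2, 0.7, 1.0]
finger_gap: -0.0002
gripper_force: 0.0
```

```bash
cat >> h.py <<'E'
def tip(f):
    P=pts('scene',np.load(f'pics/{f}.npy')).reshape(-1,3);p=r.get_state()['ee_pos']
    q=P[(np.linalg.norm(P[:,:2]-p[:2]-.003,axis=1)<.02)&(P[:,2]>.03)&(P[:,2]<.35)]
    print('ee',p.round(4),'tip z',np.sort(q[:,2])[:8].round(3),'low part',q[q[:,2]<np.sort(q[:,2])[6]+.025].mean(0).round(3))
E
python3 -c "
from h import *
bail('s4');tip('s4')"
```

```text
-1 19 -0.07486381447656985 [0.1297667  0.13467961 0.13753953]
1 18 -0.07560345286874091 [0.12807686 0.13425604 0.13696992]
rim [ 0.59049321 -0.25694018] 0.08758923360606558
ee [ 0.4794 -0.276   0.066 ] tip z [0.105 0.109 0.109 0.111 0.113 0.113 0.113 0.113] low part [ 0.482 -0.269  0.122]
```

Request:
{"name": "jog_arm", "arguments": {
  "commands": [0.118,0.022,0,0,-1,0.118,0.022,0,0,-1,0.118,0.022,0,0,-1,0.06,0.011,0,0,-1,0.08,0.015,0.08,0,-1,0.08,0.015,0.11,0,-1,0.082,0.016,0.095,0,-1,0.082,0.016,0.095,0,-1,0,0,0,0,-1]
}}

```text
t: 7.4
ee_pos: [0.5176, -0.2694, 0.0866]
ee_rot: [2.001, 2.42, 0.001]
contact_force: [-4.0, -0.5, 2.3]
finger_gap: -0.0001
gripper_force: 2.1
```

```bash
python3 -c "
from h import *
bail('s5')"
```

```text
-1 16 -0.054129312594619894 [0.14732106 0.15120469 0.15436201]
1 17 -0.05424572445758073 [0.14709824 0.15254633 0.15555605]
rim [ 0.60199904 -0.25465243] 0.08826410354871446
```

The bail is rising: its top is at about 0.152, roughly 0.7 rad above level. But the pail slid about 11 mm because the bar rubs down the finger. I'll raise the finger a bit faster than the bar so that friction helps.

Request:
{"name": "jog_arm", "arguments": {
  "commands": [0.03,0.006,0.1,0,-1,0.06,0.011,0.12,0,-1,0.07,0.013,0.12,0,-1,0.08,0.015,0.1,0,-1,0.09,0.017,0.09,0,-1,0.1,0.019,0.08,0,-1,0,0,0,0,-1]
}}

```text
t: 8.15
ee_pos: [0.5393, -0.265, 0.1167]
ee_rot: [2.001, 2.421, 0.001]
contact_force: [-0.5, 0.6, -0.4]
finger_gap: -0.0003
gripper_force: 0.0
```

```bash
python3 -c "
from h import *
bail('s6');tip('s6')"
```

```text
-1 17 -0.03232273659869489 [0.16752761 0.17232656 0.17572652]
1 18 -0.03232992729575278 [0.17032669 0.17225221 0.17484896]
rim [ 0.59535412 -0.2558081 ] 0.08744810185466136
ee [ 0.5388 -0.2651  0.1163] tip z [0.03  0.03  0.032 0.032 0.032 0.033 0.034 0.034] low part [ 0.54  -0.265  0.045]
```

Request:
{"name": "jog_arm", "arguments": {
  "commands": [0.1,0.019,0.05,0,-1,0.1,0.019,0.04,0,-1,0.1,0.019,0.02,0,-1,0.1,0.019,0.01,0,-1,0.1,0.019,0,0,-1,0.1,0.019,0,0,-1,0,0,0,0,-1]
}}

```text
t: 8.9
ee_pos: [0.5689, -0.2591, 0.1219]
ee_rot: [-2.001, -2.422, -0.001]
contact_force: [-0.2, -0.3, -0.3]
finger_gap: 0.0002
gripper_force: 0.0
```

```bash
python3 -c "
from h import *
bail('s7')"
```

```text
-1 17 -7.501635181427498e-05 [0.17741017 0.18155948 0.18444065]
1 17 -0.0010939362484916665 [0.17737731 0.18094492 0.1835923 ]
rim [ 0.59542689 -0.25619265] 0.08769383379672384
```

The bail is upright, with the bar axis at z≈0.177 and nearly above the hinge. Backing off, opening, and coming over the bar.

Request:
{"name": "jog_arm", "arguments": {
  "commands": [-0.39,-0.075,0,0,-1,0,0,0.6,0,1,0,0,0.6,0,1,0,0,0,0,1,0.41,0.06,0,0,1,0.41,0.06,0,0,1,0,0,0,0,1,0,0,0,0,1]
}}

```text
t: 9.75
ee_pos: [0.5894, -0.2571, 0.1814]
ee_rot: [-2.001, -2.421, 0.0]
contact_force: [-0.0, 0.6, 0.1]
finger_gap: 0.0853
gripper_force: 0.0
```

Run:
```python
from h import *
bail('s8');s=cv2.imread('pics/s8.png');w,_=cap('wrist','w8')
f=cv2.resize(s[125:245,220:340],(480,480),interpolation=2)
cv2.imwrite('pics/v8.png',cv2.convertScaleAbs(np.hstack([f,cv2.resize(w[40:360,210:423],(320,480))]),alpha=1.5))
```

```text
-1 13 -0.0010892940941345576 [0.17790457 0.18053289 0.1838862 ]
1 18 -0.0032908854524509546 [0.17672113 0.18080457 0.18402048]
rim [ 0.59567041 -0.25576661] 0.08808178995614473
```

View pics/v8.png

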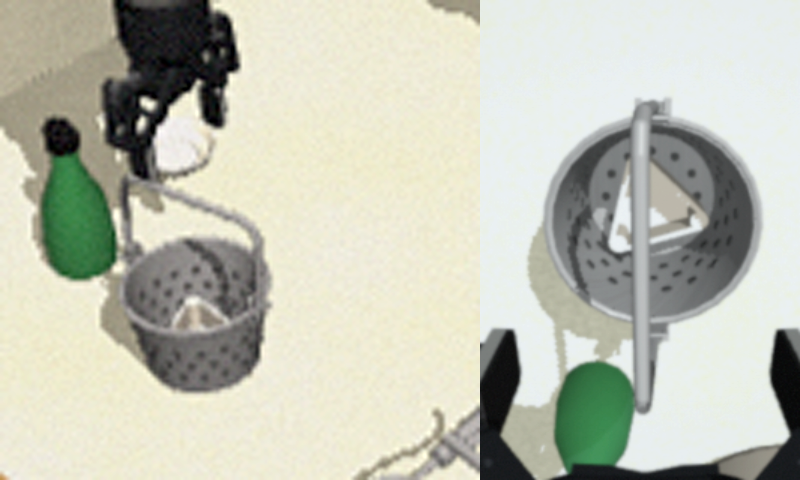

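The bar is centred between the open fingers (x≈642 in the wrist crop), and the mould is inside. Descending and gripping.

Request:
{"name": "jog_arm", "arguments": {
  "commands": [0,0,-0.4,0,1,0,0,-0.4,0,1,0,0,-0.4,0,1,0,0,0,0,1,0,0,0,0,-1,0,0,0,0,-1,0,0,0,0,-1,0,0,0,0,-1,0,0,0,0,-1,0,0,0,0,-1],
  "squeeze": 50
}}

```text
t: 10.85
ee_pos: [0.5898, -0.2574, 0.1225]
ee_rot: [2.002, 2.421, 0.0]
contact_force: [-1.6, 0.4, 4.8]
finger_gap: 0.0062
gripper_force: 48.8
```

Request:
{"name": "jog_arm", "arguments": {
  "commands": [0,0,0.1,0,-1,0,0,0.2,0,-1,0,0,0.3,0,-1,0,0,0.3,0,-1,0,0,0.3,0,-1,0,0,0,0,-1,0,0,0,0,-1]
}}

```text
t: 11.55
ee_pos: [0.5898, -0.2574, 0.1825]
ee_rot: [2.002, 2.42, 0.0]
contact_force: [0.1, 0.5, -6.0]
finger_gap: 0.0064
gripper_force: 48.8
```

Run:
```python
from h import *
s,d=cap('scene','s9');w,_=cap('wrist','w9')
P=pts('scene',d).reshape(-1,3);m=(abs(P[:,0]-.59)<.1)&(abs(P[:,1]+.257)<.07)
for lo in np.arange(.11,.25,.01):
    k=P[m&(P[:,2]>lo)&(P[:,2]<lo+.01)]; print(lo.round(2),len(k),end='; ')
f=cv2.resize(s[110:230,220:340],(480,480),interpolation=2)
cv2.imwrite('pics/v9.png',cv2.convertScaleAbs(np.hstack([f,cv2.resize(w[40:360,210:423],(320,480))]),alpha=1.5))
```

```text
0.11 142; 0.12 134; 0.13 146; 0.14 177; 0.15 49; 0.16 12; 0.17 0; 0.18 3; 0.19 2; 0.2 4; 0.21 7; 0.22 15; 0.23 46; 0.24 46; 0.25 15;
```

View pics/v9.png

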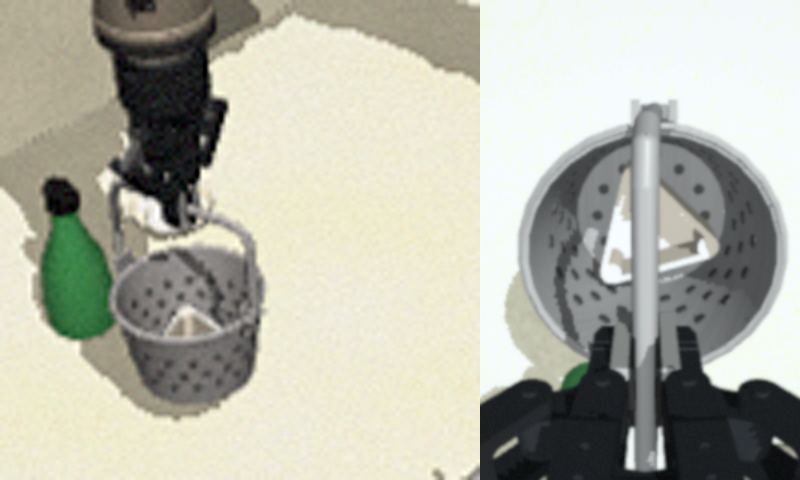

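The pail is lifted and level, with the mould inside and the bar gripped between the ears. Now raising it and carrying it to a point in front of the hook.

Request:
{"name": "jog_arm", "arguments": {
  "commands": [0,0,0.2,0,-1,0,0,0.3,0,-1,0,0,0.3,0,-1,0,0,0.3,0,-1,0,0,0.14,0,-1,0,0.1,0,0,-1,-0.05,0.2,0,-0.17,-1,-0.05,0.3,0,-0.17,-1,-0.05,0.4,0,-0.17,-1,-0.05,0.44,0,-0.17,-1,-0.05,0.44,0,-0.17,-1,-0.05,0.44,0,-0.17,-1]
}}

```text
t: 12.85
ee_pos: [0.5738, -0.1394, 0.2433]
ee_rot: [-2.099, -2.336, 0.001]
contact_force: [0.3, 0.3, -4.5]
finger_gap: 0.0057
gripper_force: 48.8
```

Request:
{"name": "jog_arm", "arguments": {
  "commands": [-0.05,0.44,0,-0.17,-1,-0.05,0.44,0,-0.17,-1,-0.05,0.44,0,-0.17,-1,-0.05,0.44,0,-0.17,-1,-0.05,0.44,0,-0.17,-1,-0.05,0.44,0,-0.17,-1,-0.05,0.44,0,-0.17,-1,-0.05,0.44,0,-0.17,-1,-0.05,0.44,0,-0.17,-1,-0.05,0.44,0,-0.17,-1,-0.05,0.44,0,-0.17,-1,-0.05,0.44,0,-0.17,-1]
}}

```text
t: 14.05
ee_pos: [0.5434, 0.1241, 0.2434]
ee_rot: [-2.283, -2.158, 0.002]
contact_force: [0.5, -0.3, -4.1]
finger_gap: 0.0062
gripper_force: 48.8
```

Request:
{"name": "jog_arm", "arguments": {
  "commands": [-0.05,0.44,0,-0.17,-1,-0.05,0.4,0,-0.17,-1,-0.05,0.3,0,-0.17,-1,-0.05,0.2,0,-0.17,-1,0,0.1,0,0,-1,0,0,0,0,-1,0,0,0,0,-1,0,0,0,0,-1]
}}

```text
t: 14.85
ee_pos: [0.5348, 0.1939, 0.244]
ee_rot: [2.341, 2.095, -0.001]
contact_force: [0.0, 0.1, -5.2]
finger_gap: 0.0061
gripper_force: 48.8
```

```bash
cat >> h.py <<'E'
def hang(f):
    _,d=cap('scene',f);P=pts('scene',d).reshape(-1,3);st=r.get_state();print(st['ee_pos'].round(4),st['ee_rot'].round(3))
    c=np.array([.6133,.2168]);ex=np.array([.994,-.11]);ey=np.array([.11,.994]);q=P[:,:2]-c;a,b=q@ex,q@ey
    z=P[:,2];e=(st['ee_pos'][:2]-c);ea=e@ex;print('ee in stand',ea.round(4),(e@ey).round(4))
    for s in(-1,1):
        m=(abs(a-ea)<.022)&(s*b<.062)&(s*b>.02)&(abs(s*b-.036)>.008)&(z>.235)&(z<.33)
        for lo in np.arange(.23,.33,.01):
            k=m&(z>lo)&(z<=lo+.01)
            if k.sum():print(s,lo.round(2),k.sum(),'a',np.median(a[k]).round(4),'b',b[k].min().round(3),b[k].max().round(3),'z',np.median(z[k]).round(4))
E
python3 - <<'E'
from h import *
hang('s10');s=cv2.imread('pics/s10.png');w,_=cap('wrist','w10')
f=cv2.resize(s[130:290,290:450],(480,480),interpolation=2)
cv2.imwrite('pics/v10.png',cv2.convertScaleAbs(np.hstack([f,cv2.resize(w[40:360,210:423],(320,480))]),alpha=1.5))
E
```

```text
[0.5348 0.194  0.244 ] [ 2.341  2.095 -0.   ]
ee in stand -0.0755 -0.0313
-1 0.28 7 a -0.0662 b -0.027 -0.021 z 0.2851
-1 0.29 14 a -0.0659 b -0.027 -0.021 z 0.2952
-1 0.3 20 a -0.0711 b -0.027 -0.02 z 0.3053
-1 0.31 18 a -0.0692 b -0.027 -0.02 z 0.3136
-1 0.32 12 a -0.0721 b -0.027 -0.02 z 0.3251
1 0.23 1 a -0.0714 b 0.046 0.046 z 0.2395
1 0.24 3 a -0.0686 b 0.045 0.046 z 0.2413
1 0.25 5 a -0.0703 b 0.045 0.046 z 0.2529
1 0.26 4 a -0.0714 b 0.045 0.046 z 0.264
1 0.27 2 a -0.0744 b 0.044 0.045 z 0.2786
1 0.28 3 a -0.0751 b 0.044 0.045 z 0.2835
1 0.29 4 a -0.0732 b 0.027 0.046 z 0.2944
1 0.3 7 a -0.0716 b 0.022 0.027 z 0.3041
```

View pics/v10.png

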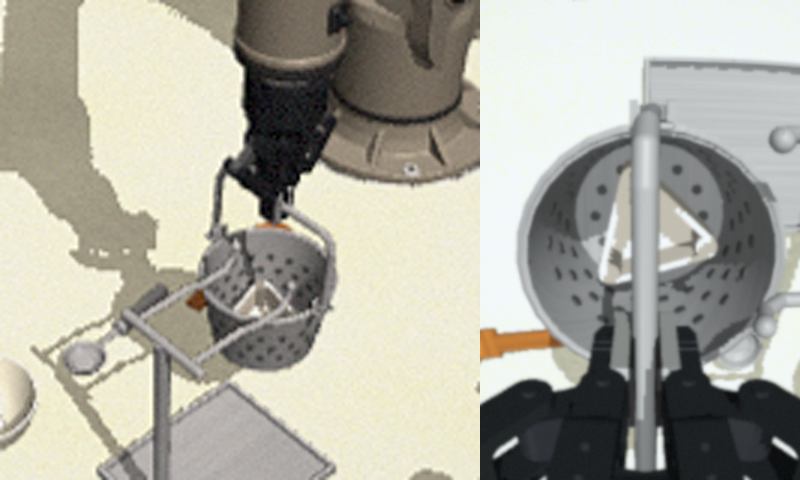

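The pail hangs level in front of the prongs. Sideways it is 31 mm short: the ear leg gives mid b≈-0.031, which matches the TCP. The bar axis is at about 0.300, above the 0.273 tips. Shifting sideways, then in over the tips.

Request:
{"name": "jog_arm", "arguments": {
  "commands": [0.01,0.12,0,0,-1,0.02,0.22,0,0,-1,0.02,0.18,0,0,-1,0.02,0.1,0,0,-1,0,0,0,0,-1,0.12,-0.013,0,0,-1,0.25,-0.028,0,0,-1,0.3,-0.033,0,0,-1,0.3,-0.033,0,0,-1,0.3,-0.033,0,0,-1,0.2,-0.022,0,0,-1,0.03,0,0,0,-1]
}}

```text
t: 16.15
ee_pos: [0.6147, 0.2167, 0.2435]
ee_rot: [-2.342, -2.094, 0.0]
contact_force: [-0.2, -0.7, -4.7]
finger_gap: 0.0059
gripper_force: 48.8
```

Request:
{"name": "jog_arm", "arguments": {
  "commands": [0,0,0,0,-1,0,0,0,0,-1,0,0,-0.2,0,-1,0,0,-0.3,0,-1,0,0,-0.2,0,-1,0,0,0,0,-1,0,0,0,0,-1]
}}

```text
t: 16.85
ee_pos: [0.613, 0.2176, 0.2087]
ee_rot: [-2.34, -2.096, 0.001]
contact_force: [0.5, 0.8, -5.4]
finger_gap: 0.0061
gripper_force: 48.8
```

```bash
python3 -c "
from h import *
hang('s11')"
```

```text
[0.6133 0.2177 0.2092] [-2.34  -2.096 -0.   ]
ee in stand -0.0001 0.0009
1 0.26 23 a 0.0021 b 0.02 0.061 z 0.2657
1 0.27 5 a 0.0028 b 0.023 0.058 z 0.2719
1 0.32 2 a 0.0076 b 0.02 0.021 z 0.3249
```

The bar is 13 mm above the seat and centred. Lowering until the weight comes off the gripper.

Request:
{"name": "jog_arm", "arguments": {
  "commands": [0,0,-0.08,0,-1,0,0,-0.08,0,-1,0,0,-0.04,0,-1,0,0,0,0,-1]
}}

```text
t: 17.3
ee_pos: [0.613, 0.2175, 0.1987]
ee_rot: [-2.34, -2.095, 0.001]
contact_force: [0.1, 0.0, -4.4]
finger_gap: 0.006
gripper_force: 48.8
```

Request:
{"name": "jog_arm", "arguments": {
  "commands": [0,0,-0.04,0,-1,0,0,0,0,-1,0,0,0,0,-1]
}}

```text
t: 17.6
ee_pos: [0.6132, 0.2176, 0.1972]
ee_rot: [-2.34, -2.096, -0.0]
contact_force: [0.8, 0.8, -5.0]
finger_gap: 0.0059
gripper_force: 49.0
```

Request:
{"name": "jog_arm", "arguments": {
  "commands": [0,0,-0.04,0,-1,0,0,0,0,-1]
}}

```text
t: 17.8
ee_pos: [0.6134, 0.2177, 0.1964]
ee_rot: [2.34, 2.095, 0.002]
contact_force: [-4.7, -2.5, 11.0]
finger_gap: 0.006
gripper_force: 50.4
```

Request:
{"name": "jog_arm", "arguments": {
  "commands": [0,0,-0.03,0,-1,0,0,0,0,-1]
}}

```text
t: 18.0
ee_pos: [0.6136, 0.2178, 0.1961]
ee_rot: [2.34, 2.094, 0.003]
contact_force: [-9.7, -5.9, 23.0]
finger_gap: 0.0062
gripper_force: 51.6
```

The bar is seated and now pressing on the hook. I'll ease off about 2 mm and check before letting go.

Request:
{"name": "jog_arm", "arguments": {
  "commands": [0,0,0.04,0,-1,0,0,0,0,-1]
}}

```text
t: 18.2
ee_pos: [0.6135, 0.2177, 0.1966]
ee_rot: [2.34, 2.095, 0.002]
contact_force: [-3.7, -1.6, 9.4]
finger_gap: 0.0061
gripper_force: 50.0
```

Run:
```python
from h import *
hang('s12');s=cv2.imread('pics/s12.png');w,_=cap('wrist','w12')
f=cv2.resize(s[180:320,285:425],(480,480),interpolation=2)
cv2.imwrite('pics/v12.png',cv2.convertScaleAbs(np.hstack([f,cv2.resize(w[40:360,210:423],(320,480))]),alpha=1.5))
```

```text
[0.6135 0.2178 0.1965] [2.340e+00 2.095e+00 2.000e-03]
ee in stand 0.0001 0.001
1 0.25 23 a 0.0017 b 0.021 0.06 z 0.2558
1 0.3 1 a 0.0133 b 0.02 0.02 z 0.3047
1 0.32 4 a -0.0005 b 0.02 0.022 z 0.3295
```

View pics/v12.png

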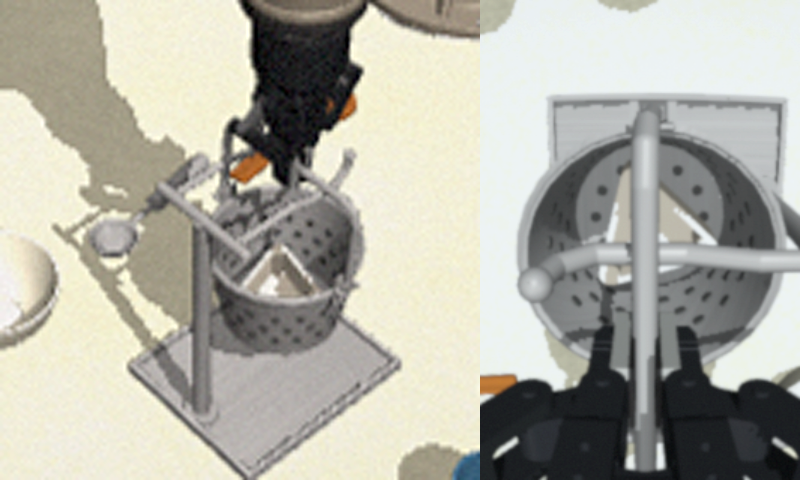

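The bar lies across the prong behind its upturned tip (535,285), and the bar top at 0.256 matches the seat. Easing off, opening and going straight up.

Request:
{"name": "jog_arm", "arguments": {
  "commands": [0,0,0.02,0,-1,0,0,0,0,1,0,0,0,0,1,0,0,0,0,1,0,0,0,0,1,0,0,0,0,1,0,0,0.2,0,1,0,0,0.4,0,1,0,0,0.6,0,1,0,0,0.8,0,1,0,0,0.8,0,1,0,0,0,0,1]
}}

```text
t: 19.5
ee_pos: [0.6148, 0.2188, 0.3433]
ee_rot: [2.338, 2.094, 0.012]
contact_force: [-1.0, 0.3, -0.4]
finger_gap: 0.0853
gripper_force: 0.0
```

Request:
{"name": "jog_arm", "arguments": {
  "commands": [0,0,0.4,0,1,0,0,0,0,1,0,0,0,0,1,0,0,0,0,1,0,0,0,0,1,0,0,0,0,1,0,0,0,0,1,0,0,0,0,1,0,0,0,0,1,0,0,0,0,1,0,0,0,0,1,0,0,0,0,1]
}}

```text
t: 20.7
ee_pos: [0.6132, 0.2176, 0.3566]
ee_rot: [-2.34, -2.096, -0.0]
contact_force: [0.2, 0.3, 0.7]
finger_gap: 0.0852
gripper_force: 0.0
```

Run:
```python
from h import *
hang('s13');s=cv2.imread('pics/s13.png');w,_=cap('wrist','w13');s2,_=cap('scene','s14')
print('motion',np.abs(s2.astype(int)-s)[180:320,285:425].mean())
f=cv2.resize(s[180:320,285:425],(480,480),interpolation=2)
cv2.imwrite('pics/v13.png',cv2.convertScaleAbs(np.hstack([f,cv2.resize(w[40:360,210:423],(320,480))]),alpha=1.5))
```

```text
[0.6132 0.2176 0.3566] [-2.341 -2.096 -0.   ]
ee in stand -0.0002 0.0007
-1 0.25 19 a 0.0035 b -0.059 -0.021 z 0.2566
-1 0.26 1 a 0.0024 b -0.056 -0.056 z 0.26
1 0.24 1 a 0.0016 b 0.027 0.027 z 0.2498
1 0.25 23 a 0.0027 b 0.021 0.061 z 0.2558
1 0.26 2 a 0.0021 b 0.051 0.052 z 0.2607
motion 1.8144557823129253
```

View pics/v13.png

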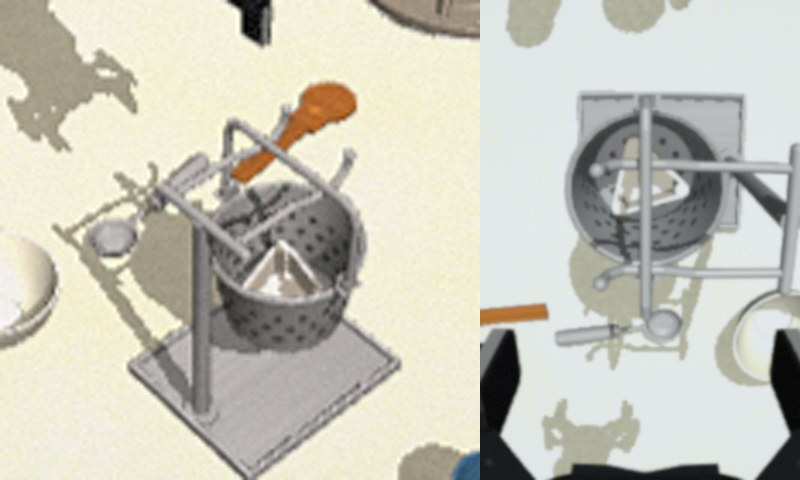

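The bail rests on both prongs at the seat height, behind the tips. The pail hangs level with the mould inside, and the gripper is clear.

```bash
python3 -c "
from bench import close_job
print(close_job())"
```

```text
the job is handed in; nothing more can be done
None
```

The job is handed in: the pail hangs level and free by its bail on both prongs with the mould inside, and the gripper is open and clear; while I was raising the bail, the pail slid about 5–10 mm on the counter.

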